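# Open the tight garnish jar in its cradle and hold the cap above it

## Robot

A 6-joint arm with a two-finger parallel gripper is mounted at the origin on the work surface; the furniture and walls round the work are solid. World frame = base frame: x ahead of the robot, y to its left, z up, the work surface at z = 0. Lengths are in m, angles in rad, forces in N, time in s.
With the tool pointing down it reaches from about 0.35 to 1 m from the base axis. Payload 7.1 kg.
Tool frame: the origin (TCP) lies at the centre of the arm's flange, where the gripper is bolted on; the fingertips stand arm.tip_extent ahead of it and the grasp point (between the pads) lies 155 mm ahead of it (arm.tip_extent is the distance from the TCP to the fingertips, in m); z points along the fingers, y is the line along which they close (so a half turn about z gives the same grasp; the last joint's range is limited). The gripper opens to 85 mm and grips with 20 to 120 N. Pads are 22 mm wide; open, the fingers measure 114 mm over their backs; the gripper's body (76 mm by 85 mm) begins 54 mm behind the grasp point. The pads swing forward as they close: fully open they stand 13 mm farther back than shut.
Start: joints at [-1.149, 0.423, 1.63, -0, 1.089, -0.019], TCP at [0.267, -0.565, 0.405] pointing down, gripper open.
Joint ranges: [-3, 3], [-0.9, 2.11], [0.09, 2.58], [-1.31, 4.45], [0.11, 2.69], [-2.54, 2.54]. Speed limits (rad/s): [2.39, 2.39, 3.01, 3.14, 3.14, 3.14].

## Interface

Orientations are given as a unit quaternion [x, y, z, w].
In Python, from plant import arm, viewer gives the robot as it stands. The module is installed in compiled form; this text tells all that it offers.
- The arm moves only by the shell command python3 -m jog 'ROWS' [OPENING] [FORCE]. ROWS is JSON, one flat list of numbers, 6 for each row, row after row: the shift along the tool's x, y, z in units of 0.12 m (1.0 is 0.12 m), then the turn, a rotation vector about the tool's x, y, z in units of 360 degrees (1.0 is 360 degrees). A call has 1 to 5 rows; each row shifts and turns the commanded pose from where the row before left it, along the tool's axes as they then stand; what a row does not reach is not made up. A row lasts 1/12 s, in which the tool goes at most 41.7 mm and 7.16 degrees, less where a joint would pass 70% of its speed; a pose out of reach is approached as far as the arm can. A call with a number of a shift or a turn outside -1 to 1 is refused whole. A call with a gripper value outside its range is refused whole. OPENING is the opening, from 0 (shut) to 1 (fully open), set as the call begins (- or left out, the last holds). The fingers move at their own pace and stop on an object; FORCE is the grip in N (left out, the last holds). Time passes only in rows, so rows that do not move let the fingers close. It gives the time, the measured TCP pose, the force, the opening and the grip force at its end, in the units of the state.
- arm.sense(): the state, without advancing time (a new reading comes with each control period).
- viewer.grab_frame(name): name is "scene" or "top" or "wrist"; returns a dict with "image" (420x560x3 uint8, red, green, blue), "range_z" (420x560 float32, m along the optical axis (not along the pixel's ray), 0 where there is no reading), "fx", "fy", "cx", "cy" (pixels), "view" (4x4, takes a point from world to camera coordinates); the wrist camera has in their place "hand_eye" (4x4, takes a point from camera to tool coordinates, whose origin is the TCP and whose axes are the flange's). Camera axes: x right, y down, z forward; pixel columns grow to the right and rows downward; lengths in m; the calibration is good to about 2 mm. A picture is of the moment at which its call begins: read the wrist's pose just before it.
- arm.sign_off(): hands the job in; it is judged then, once.
Trained networks look in a picture, given as the dict that the camera call returned (one of the last four; its "shot" number tells which), for a name from the list of things; names that differ only in an ending like _2 or _b are one class to them, and where a whole thing is asked for, a point or a joint stands for the part that bears it (a point fixed in the world has none). Each returns a list of dicts, best first, with "score" (0 to 1); they miss things now and then, are a little off and sometimes report something else, mostly with a low value. They report only what shows in the picture. A call takes as long as a camera call. They do not tell look-alikes from the thing itself.
- viewer.boxes_of(picture, query): "box" ([left, top, right, bottom] in pixels, round what is visible of it).
The state is a dict: "clock": time; "q": joint angles; "qd": joint speeds; "joint_efforts": joint torques, N m; "tcp_pos": TCP position; "tool_rot": TCP orientation; "ft_force": force on the tool from outside, world axes, zero at the start; "ft_torque": the same for the moment, N m; "grip_width": opening from 0.0 (shut) to 1.0 (fully open); "grasp_force": force on a finger pad.
Only numpy, scipy, OpenCV 4.12 (cv2) and the standard library are available. Lean on these libraries where they do the work, as an engineer would, in place of code of your own. Each camera call takes 0.05 s, during which the arm holds its last target. There are 200 camera calls.

## Task

The cap of the square white jar is on tight, so stand the closed jar upright all the way down in the square pocket of the wooden cradle, which stops it from turning. Then unscrew the cap anticlockwise just until it comes free, about a sixth of a turn, lift it off and finish holding it level in the gripper just above the jar's mouth, a few centimetres at most and touching nothing else, with the jar still down in its pocket. Leave the other things on the bar where they are.

Things in the scene. Friction and masses are not known exactly. Their poses are not given: they have to be found in the camera images.
- jar: white stoneware jar, 0.4 kg. Square body 62 x 62 mm, edges rounded 6, to z 66; shoulder to z 75; neck 38 diameter to z 98. Origin: centre of the underside, z up, x and y square to the faces (body looks the same every 90 degrees). At the start it stands loose on the worktop, any yaw, cap tight on; loose it just spins with the cap.
- jar_mouth (a point): on the jar's axis, top of the stiff rubber seal in its mouth, 104 mm above the jar's underside
- cap: round ribbed metal cap, outer diameter 58 mm (60 over the ribs), 28 tall, 60 g, on the jar. Origin: centre of its lower rim, z up. Closed: origin 81 mm above the jar's underside, x parallel to the jar's x; below the rim the jar's shoulder begins 6 mm lower. The closed cap carries the jar when lifted by it (about 1 mm axial play). It must rise 23 mm to be clear of the seal.
- cap_top (a point): centre of the cap's top, 28 mm above its rim. Three lugs inside lock the cap: turned anticlockwise (from above) 40 to 80 degrees relative to the jar, 60 best, it comes off straight up; further on the lugs catch again. It does not climb as it turns; clockwise it is at its stop. Turning takes about 0.3 N m all the way, from a stiff seal.
- cradle: jar cradle screwed to the worktop: wooden block 100 x 100 mm, top at z 48, on a steel foot 100 x 126 x 4 (long along y). Square pocket 66.5 x 66.5 with 4 mm chamfer in the middle of the top, sides along its x and y, floor at z 12. Origin: centre of the underside, z up. It takes the jar at any quarter turn and keeps it from turning (5 to 7 degrees play).
- pocket_floor (a point): centre of the pocket's floor, 12 mm above the worktop, axes as the cradle; the jar's origin comes here when it is fully seated
- jigger: bystander: double-ended steel jigger, 45 x 45 x 80, standing (mm); leave it where it is. Origin: centre of the underside
- citrus_a: bystander: a yellow-green citrus fruit about 64 x 57 x 57, lying at the back (mm); leave it where it is. Origin: centre of the underside as it lies at the start
- spice_a: bystander: small round spice jar with a gold-brown lid, 42 x 42 x 106, at the back (mm); leave it where it is. Origin: centre of the underside
- spice_b: bystander: small round spice jar with a black lid, 40 x 40 x 105, at the back (mm); leave it where it is. Origin: centre of the underside
- timer: bystander: white wind-up kitchen timer with a black dial, 71 x 71 x 38, at the back (mm); leave it where it is. Origin: centre of the underside
Mind the look-alikes: they are no part of the job. Leave any turquoise look-alike of the cap alone.

How it is judged:
By the outcome, as a careful person would: the job done as asked, in the order asked, and still so for the second after the job is handed in, while the arm keeps its last pose, push and grip.
It also fails if it takes over 48 s, if anything falls off the work surface, if the arm or the gripper's body presses on something with over 40 N, if the wrist force passes 120 N, or if a joint passes its speed limit or range.

## Working session

There is one attempt and no reset: what is moved stays moved. The work goes in short steps, Python scripts to look and compute and a shell command to move; the robot and the scene stay as the last step left them, time stands still between calls to the robot, and variables do not carry over. Pictures are saved under pics/ and viewed, at most 10 in all, crops included, and the job is handed in when it is done.

```bash
mkdir -p pics
cat > h.py <<'E'
import numpy as np, cv2
from scipy.spatial.transform import Rotation as R
from plant import arm, viewer
def T(s):
    M=np.eye(4); M[:3,:3]=R.from_quat(s["tool_rot"]).as_matrix(); M[:3,3]=s["tcp_pos"]; return M
def shot(name):
    s=arm.sense(); p=viewer.grab_frame(name)
    p["c2w"]=T(s)@p["hand_eye"] if name=="wrist" else np.linalg.inv(p["view"])
    return p
def cloud(p):
    z=p["range_z"]; v,u=np.mgrid[:z.shape[0],:z.shape[1]]
    c=np.stack([(u-p["cx"])/p["fx"]*z,(v-p["cy"])/p["fy"]*z,z],-1)
    w=c@p["c2w"][:3,:3].T+p["c2w"][:3,3]; w[z==0]=np.nan; return w
def save(p,n): cv2.imwrite("pics/"+n,p["image"][:,:,::-1])
E
python3 - <<'E'
from h import *
np.set_printoptions(precision=4,suppress=True)
s=arm.sense(); print(s,arm.tip_extent)
ims=[]
for n in("top","scene"):
    p=shot(n); w=cloud(p); save(p,n+"0.png")
    for q in("jar","cap","cradle","jigger","citrus_a","spice_a","timer"):
        for b in viewer.boxes_of(p,q)[:3]:
            l,t,r,d=[int(x) for x in b["box"]]; c=w[t:d,l:r].reshape(-1,3)
            cc=w[(t+d)//2,(l+r)//2]
            print(n,q,round(b["score"],2),[l,t,r,d],cc,np.nanpercentile(c[:,2],98))
E
```

```text
{'clock': 0.0, 'q': array([-1.149 ,  0.4238,  1.6307,  0.    ,  1.0886, -0.019 ]), 'qd': array([-0.0012,  0.0009,  0.0009, -0.0012, -0.002 ,  0.0005]), 'joint_efforts': array([ -0.001 , -55.7395, -28.1741,  -0.0001,   0.0073,  -0.    ]), 'tcp_pos': array([ 0.2666, -0.565 ,  0.404 ]), 'tool_rot': array([ 0.9758,  0.2186, -0.0001, -0.0008]), 'ft_force': array([-0.8489, -0.0915, -0.1501]), 'ft_torque': array([-0.0039, -0.0701,  0.0262]), 'grasp_force': 0.0, 'grip_width': 1.001019807541856} 0.1734
top jar 0.92 [167, 222, 206, 247] [0.4261 0.1803 0.1084] 0.1122414012554296
top cap 0.96 [166, 209, 196, 238] [0.4469 0.1904 0.1125] 0.11243149430996735
top cap 0.88 [210, 268, 241, 295] [0.339  0.1076 0.0294] 0.03204103458743598
top cradle 0.68 [293, 202, 356, 263] [ 0.4505 -0.1037  0.0106] 0.050829177871714724
top jigger 0.68 [255, 220, 275, 245] [0.4436 0.0261 0.0377] 0.08189268507920086
top citrus_a 0.87 [197, 156, 226, 189] [0.5676 0.1446 0.0553] 0.05663383099101575
top citrus_a 0.2 [292, 201, 360, 259] [ 0.4546 -0.1077  0.0136] 0.050829177871714724
top spice_a 0.83 [248, 153, 265, 184] [0
[... 324 characters left out ...]
.0936 0.0251] 0.02713944704450982
scene cap 0.64 [217, 149, 252, 176] [0.4335 0.171  0.1069] 0.10778390012460243
scene cradle 0.94 [282, 235, 377, 312] [ 0.458  -0.1006  0.0104] 0.04684851361917799
scene jigger 0.87 [270, 196, 293, 255] [0.4383 0.0127 0.0484] 0.11592251362457419
scene citrus_a 0.62 [288, 173, 319, 201] [0.5621 0.124  0.0379] 0.05212492137476298
scene spice_a 0.91 [330, 177, 361, 239] [ 0.5535 -0.0182  0.0616] 0.1031779176945334
scene spice_a 0.72 [318, 166, 343, 225] [0.5605 0.0346 0.0614] 0.10421100834177122
scene timer 0.71 [361, 225, 397, 266] [ 0.5589 -0.1054  0.0306] 0.046508900494070526
scene timer 0.49 [333, 176, 360, 240] [ 0.5543 -0.0201  0.0622] 0.10321164045373656
```

```bash
python3 -c "
import cv2
a=cv2.imread('pics/top0.png')[110:330,130:400];b=cv2.imread('pics/scene0.png')[110:330,150:420]
cv2.imwrite('pics/both0.png',cv2.resize(cv2.hconcat([a,b]),(800,326)))"
```

```text
(no output)
```

View pics/both0.png

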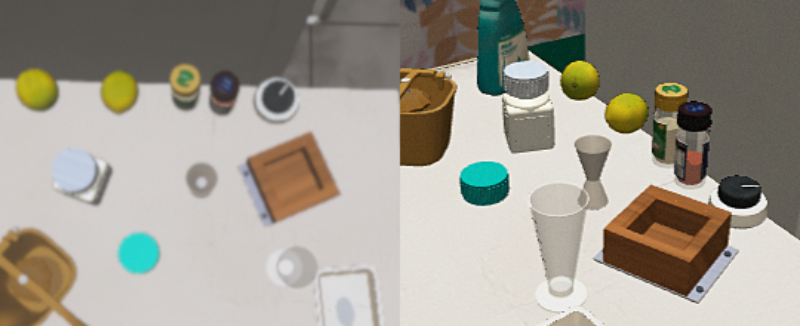

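Run:
```python
from h import *
np.set_printoptions(precision=4,suppress=True)
for n,cb in(("top",[155,200,210,250]),("scene",[205,140,262,180])):
    p=shot(n); w=cloud(p); P=w.reshape(-1,3)
    # cap top
    m=(abs(P[:,0]-.44)<.07)&(abs(P[:,1]-.18)<.07)&(P[:,2]>.1); c=P[m]
    print(n,"cap",m.sum(),np.median(c[:,2]),cv2.minEnclosingCircle(c[:,:2].astype(np.float32)),c.mean(0))
    m=(abs(P[:,0]-.45)<.09)&(abs(P[:,1]+.105)<.08)&(P[:,2]>.042)&(P[:,2]<.056); c=P[m]
    print(n,"block",m.sum(),np.median(c[:,2]),cv2.minAreaRect((c[:,:2]*1000).astype(np.float32)))
    for nm,(x,y) in dict(jig=(.443,.024),).items():
        m=(abs(P[:,0]-x)<.04)&(abs(P[:,1]-y)<.04)&(P[:,2]>.07);print(nm,P[m].mean(0))
```

```text
top cap 702 0.1097627665102337 ((0.44449639320373535, 0.1937296837568283), 0.02972344122827053) [0.4439 0.1935 0.1096]
top block 1282 0.04834149116620995 ((452.72808837890625, -106.55361938476562), (100.07209777832031, 100.78022766113281), 24.23972511291504)
jig [0.4449 0.0247 0.0775]
scene cap 379 0.10637016713890624 ((0.44640374183654785, 0.19229194521903992), 0.0323091596364975) [0.4436 0.1871 0.1059]
scene block 1522 0.045622907583493466 ((453.53759765625, -108.73038482666016), (103.10753631591797, 101.27658081054688), 24.295902252197266)
jig [0.4453 0.0264 0.0745]
```

The view shows the jar with its grey cap (crop-left 75,170), the turquoise decoy (140,253), the jigger (200,180), the cradle (290,180) and a tall glass (295,265). I'll check the corridor heights before crossing it.

Run:
```python
from h import *
np.set_printoptions(precision=3,suppress=True)
p=shot("scene");P=np.vstack([cloud(p).reshape(-1,3),cloud(shot("top")).reshape(-1,3)])
for y in np.arange(-.65,.35,.1):
    print(round(y,2),[round(float(np.nanmax(np.append(P[(abs(P[:,1]-y)<.05)&(abs(P[:,0]-x)<.05)][:,2],-1))),2) for x in np.arange(.2,.75,.1)])
w=shot("wrist"); print(w["hand_eye"],w["fx"],w["cx"],w["cy"])
```

```text
-0.65 [-0.84, -0.84, -0.84, -0.83, -0.84, -0.83]
-0.55 [0.35, 0.35, -0.84, -0.84, -0.84, -0.84]
-0.45 [0.34, -1.0, -1.0, -1.0, -1.0, -1.0]
-0.35 [-1.0, -1.0, -1.0, -1.0, -1.0, -1.0]
-0.25 [0.02, 0.03, 0.01, 0.01, 0.01, -1.0]
-0.15 [0.03, 0.12, 0.12, 0.05, 0.04, 0.44]
-0.05 [0.53, 0.12, 0.12, 0.11, 0.11, 0.43]
0.05 [0.4, 0.03, 0.08, 0.1, 0.11, 0.43]
0.15 [0.08, 0.1, 0.11, 0.11, 0.06, 0.42]
0.25 [0.09, 0.11, 0.11, 0.11, 0.07, 0.42]
[[ 0.    -0.962 -0.272  0.069]
 [ 1.    -0.     0.001  0.001]
 [-0.001 -0.272  0.962  0.031]
 [ 0.     0.     0.     1.   ]] 331.31719140456926 277.12825607035586 209.03405747872193
```

```bash
for i in 1 2; do python3 -m jog '[0.2,-0.254,0,0,0,0, 0.2,-0.254,0,0,0,0, 0.2,-0.254,0,0,0,0, 0.2,-0.254,0,0,0,0, 0.2,-0.254,0,0,0,0]'; done
cat > look.py <<'E'
from h import *
import sys
np.set_printoptions(precision=4,suppress=True)
p=shot("wrist"); save(p,sys.argv[1]+".png"); w=cloud(p); P=w.reshape(-1,3)
def reg(x,y,r,lo,hi): return P[(np.hypot(P[:,0]-x,P[:,1]-y)<r)&(P[:,2]>lo)&(P[:,2]<hi)]
for nm,a in dict(captop=(.4445,.193,.06,.1,.125),block=(.453,-.107,.08,.042,.056),floor=(.453,-.107,.03,.003,.03),jarbody=(.4445,.193,.06,.02,.06)).items():
    c=reg(*a)
    if len(c)>50: print(nm,len(c),"med z",np.median(c[:,2]),"mean",c.mean(0)[:2],"rect",cv2.minAreaRect((c[:,:2]*1000).astype(np.float32)),"circ",cv2.minEnclosingCircle((c[:,:2]*1000).astype(np.float32)))
for q in("cap","jar","cradle"):
    print(q,[(round(b["score"],2),[int(x) for x in b["box"]]) for b in viewer.boxes_of(p,q)[:2]])
s=arm.sense();print(s["clock"],s["tcp_pos"],s["tool_rot"],s["q"])
E
python3 look.py w1
python3 -m jog '[0.2,-0.254,0,0,0,0, 0.2,-0.254,0,0,0,0, 0.2,-0.254,0,0,0,0]'
python3 look.py w2
```

```text
clock: 1.47
tcp_pos: [0.3101, -0.3745, 0.4047]
tool_rot: [0.976, 0.218, 0.0, 0.0]
ft_force: [2.0, 0.1, -0.0]
grip_width: 1.002
grasp_force: 0.0
clock: 1.88
tcp_pos: [0.3536, -0.1855, 0.405]
tool_rot: [0.976, 0.218, 0.0, 0.0]
ft_force: [0.5, -0.0, 1.1]
grip_width: 1.0
grasp_force: 0.0
block 6639 med z 0.04808415741312938 mean [ 0.4509 -0.1099] rect ((450.802734375, -110.23136901855469), (93.69629669189453, 100.26046752929688), 24.27996063232422) circ ((450.9637145996094, -110.367431640625), 68.21595764160156)
floor 3010 med z 0.012365593811719477 mean [ 0.4534 -0.1067] rect ((452.9379577636719, -107.02619934082031), (59.22198486328125, 59.59006118774414), 52.61947250366211) circ ((452.9893798828125, -107.00809478759766), 29.994558334350586)
cap [(0.97, [0, 37, 43, 104])]
jar []
cradle [(0.86, [183, 2, 314, 112])]
2.0833 [ 0.3541 -0.1863  0.4051] [0.9755 0.2202 0.0003 0.0004] [-0.514   0.0824  2.0973 -0.0003  0.9609  0.6129]
clock: 2.33
tcp_pos: [0.3801, -0.0742, 0.405]
tool_rot: [0.976, 0.216, 0.0, 0.0]
ft_force: [1.8, 0.1, 0.6]
grip_width: 1.001
grasp_force: 0.0
block 6407 med z 0.04
[... 273 characters left out ...]
 ] rect ((453.1719665527344, -107.61827850341797), (59.30609893798828, 57.88701248168945), 25.76409339904785) circ ((452.98541259765625, -106.98468780517578), 29.972797393798828)
jarbody 1691 med z 0.040813783191630815 mean [0.4342 0.1629] rect ((435.75604248046875, 162.77236938476562), (4.643421173095703, 59.04619216918945), 71.13893127441406) circ ((436.40081787109375, 164.65988159179688), 29.525007247924805)
cap [(0.89, [67, 113, 136, 172]), (0.81, [1, 0, 30, 18])]
jar [(0.81, [0, 1, 102, 53]), (0.46, [0, 0, 29, 17])]
cradle [(0.84, [273, 77, 400, 185]), (0.73, [0, 0, 33, 16])]
2.5333 [ 0.3802 -0.0739  0.4048] [0.9756 0.2193 0.0001 0.0003] [-0.2227  0.0617  2.1211 -0.0005  0.9584  0.9061]
```

```bash
python3 -m jog '[0.2,-0.254,0,0,0,0, 0.2,-0.254,0,0,0,0, 0.2,-0.254,0,0,0,0]'
python3 look.py w3
python3 -m jog '[0.2,-0.254,0,0,0,0, 0.2,-0.254,0,0,0,0, 0.2,-0.254,0,0,0,0]'
python3 look.py w4
```

```text
clock: 2.78
tcp_pos: [0.4066, 0.0384, 0.4049]
tool_rot: [0.976, 0.216, 0.0, 0.0]
ft_force: [0.2, -1.1, -0.1]
grip_width: 0.997
grasp_force: 0.0
captop 5350 med z 0.10922603875001086 mean [0.4467 0.1908] rect ((445.888916015625, 191.43934631347656), (58.10741424560547, 58.32807159423828), 66.67892456054688) circ ((445.76617431640625, 191.5548095703125), 29.758474349975586)
block 5638 med z 0.048160939339117026 mean [ 0.456  -0.1084] rect ((453.75836181640625, -109.0823974609375), (100.6087646484375, 101.04808807373047), 24.374374389648438) circ ((454.0047607421875, -109.0086898803711), 70.92098236083984)
floor 1887 med z 0.012470592884901321 mean [ 0.4544 -0.11  ] rect ((454.34521484375, -112.0233154296875), (57.00568771362305, 49.12775421142578), 24.19283103942871) circ ((453.042236328125, -107.09507751464844), 29.909198760986328)
jarbody 986 med z 0.043379611128027185 mean [0.4495 0.1671] rect ((453.8214416503906, 171.7354736328125), (80.75924682617188, 39.11808395385742), 23.68488311767578) circ ((446.032958984375, 189.4907989501953), 40.379817962646484)
cap [(0.77, [74, 30, 159, 1
[... 822 characters left out ...]
345703)
floor 1168 med z 0.012496329343351154 mean [ 0.4536 -0.1153] rect ((452.52685546875, -117.04486083984375), (50.436851501464844, 41.17298126220703), 23.61211395263672) circ ((451.95770263671875, -113.95005798339844), 28.767364501953125)
jarbody 174 med z 0.04630106196492975 mean [0.4754 0.1828] rect ((474.0155334472656, 185.39012145996094), (61.620628356933594, 14.454058647155762), 85.29853820800781) circ ((468.1680603027344, 185.87100219726562), 30.84038734436035)
cap [(0.94, [251, 237, 305, 295]), (0.76, [203, 129, 271, 203])]
jar [(0.75, [201, 118, 286, 174])]
cradle []
3.4333 [0.4325 0.1517 0.4044] [ 0.9759  0.2181 -0.0005  0.0003] [ 0.3114  0.1767  1.9857 -0.0006  0.9803  1.4429]
```

Run:
```python
from h import *
np.set_printoptions(precision=4,suppress=True)
for n in("scene","wrist"):
    p=shot(n); w=cloud(p)
    d=np.cross(np.roll(w,-2,1)-np.roll(w,2,1),np.roll(w,-2,0)-np.roll(w,2,0)); d/=np.linalg.norm(d,axis=2,keepdims=True)+1e-9
    m=(np.hypot(w[...,0]-.446,w[...,1]-.192)<.05)&(w[...,2]>.012)&(w[...,2]<.062)
    # ransac line on xy, per face
    c=w[m][:,:2]; rng=np.random.default_rng(0)
    for k in range(2):
        if len(c)<60: break
        best=None
        for _ in range(400):
            a,b=c[rng.integers(len(c),size=2)]; t=b-a; L=np.linalg.norm(t)
            if L<.02: continue
            nn=np.array([-t[1],t[0]])/L; i=abs((c-a)@nn)<.0015
            if best is None or i.sum()>best.sum(): best=i
        q=c[best]; vx,vy,_,_=cv2.fitLine(q.astype(np.float32),cv2.DIST_HUBER,0,.01,.01).ravel()
        off=(np.array([.4459,.192])-q.mean(0))@np.array([-vy,vx])
        print(n,"face",len(q),"yaw mod90",np.degrees(np.arctan2(vy,vx))%90,"dist to cap axis",off, "len",np.ptp(q@[vx,vy]))
        c=c[~best]
```

```text
scene face 427 yaw mod90 71.69024 dist to cap axis 0.03054332657498371 len 0.058619870501796734
scene face 151 yaw mod90 71.561035 dist to cap axis 0.027909546604990274 len 0.05995037582071072
wrist face 243 yaw mod90 71.38585 dist to cap axis 0.030898294929352112 len 0.058097825939597725
```

```bash
python3 -m jog '[0.122,-0.128,0,0,0,0, 0.122,-0.128,0,0,0,0, 0,0,0.25,0,0,0, 0,0,0.25,0,0,0, 0,0,0.2,0,0,0]'
python3 -m jog '[0,0,0.2,0,0,0, 0,0,0.2,0,0,0, 0,0,0.17,0,0,0, 0,0,0,0,0,0]'
python3 -c "
from h import *
p=shot('wrist');save(p,'w5.png')"
```

```text
clock: 3.95
tcp_pos: [0.4453, 0.1914, 0.3195]
tool_rot: [0.976, 0.217, -0.0, 0.0]
ft_force: [0.3, -0.2, -0.3]
grip_width: 0.997
grasp_force: 0.0
clock: 4.28
tcp_pos: [0.4442, 0.1908, 0.2493]
tool_rot: [0.976, 0.217, -0.003, 0.001]
ft_force: [-0.2, -0.5, 0.3]
grip_width: 1.002
grasp_force: 0.0
```

View pics/w5.png

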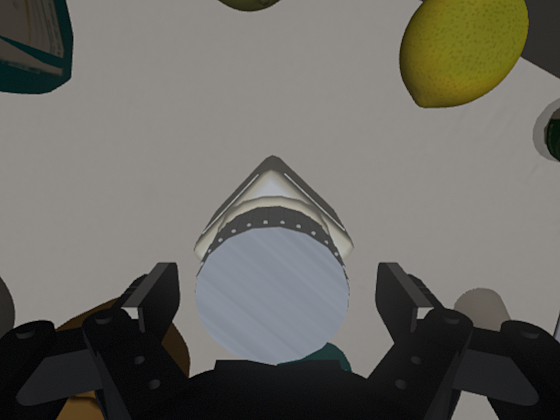

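The cap (centre 272,293) sits between the pads (178 and 376), clear of everything else. I'll close the gripper now.

```bash
python3 -m jog '[0,0,0,0,0,0, 0,0,0,0,0,0, 0,0,0,0,0,0, 0,0,0,0,0,0, 0,0,0,0,0,0]' 0 80
python3 -m jog '[0,0,0,0,0,0, 0,0,0,0,0,0, 0,0,0,0,0,0]'; python3 -c "
from h import *
s=arm.sense();print(s['tcp_pos'],R.from_quat(s['tool_rot']).as_matrix(),s['ft_torque'])"
```

```text
clock: 4.75
tcp_pos: [0.446, 0.1933, 0.2544]
tool_rot: [0.976, 0.219, 0.002, -0.0]
ft_force: [-1.2, -1.9, 8.3]
grip_width: 0.657
grasp_force: 82.7
clock: 5.0
tcp_pos: [0.446, 0.1933, 0.2544]
tool_rot: [0.976, 0.219, 0.002, -0.0]
ft_force: [-1.2, -2.8, 8.2]
grip_width: 0.662
grasp_force: 82.8
[0.44597329 0.19334808 0.25438937] [[ 9.04311882e-01  4.26861785e-01  3.00598383e-03]
 [ 4.26861158e-01 -9.04316747e-01  8.79440363e-04]
 [ 3.09376100e-03  4.87849370e-04 -9.99995095e-01]] [-0.26541519  0.24329629  0.0372134 ]
```

```bash
python3 -m jog '[0,0,-0.1,0,0,0, 0,0,-0.25,0,0,0, 0,0,-0.3,0,0,0, 0,0,-0.25,0,0,0, 0,0,-0.2,0,0,0]'
python3 -m jog '[0,0,0,0,0,0]'; python3 -c "
from h import *
np.set_printoptions(precision=4,suppress=True)
s=arm.sense();M=T(s);d=M[:3,:3].T@(np.array([.4537,-.109,M[2,3]])-M[:3,3]);print(s['tcp_pos'],d/.12,s['ft_force'],s['ft_torque'])
p=shot('scene');c=p['image'][60:250,150:350];cv2.imwrite('pics/s1.png',cv2.resize(c[:,:,::-1],None,fx=3,fy=3))"
```

```text
clock: 5.42
tcp_pos: [0.4452, 0.1932, 0.3876]
tool_rot: [0.976, 0.219, 0.002, -0.0]
ft_force: [1.1, 0.3, -4.7]
grip_width: 0.659
grasp_force: 88.5
clock: 5.5
tcp_pos: [0.4465, 0.1937, 0.39]
tool_rot: [0.976, 0.219, 0.005, -0.001]
ft_force: [1.5, 1.4, -4.3]
grip_width: 0.654
grasp_force: 88.7
[0.4465 0.1937 0.39  ] [-1.022   2.3074 -0.0087] [ 1.4735  1.403  -4.3061] [ 0.1678 -0.2963  0.006 ]
```

View pics/s1.png

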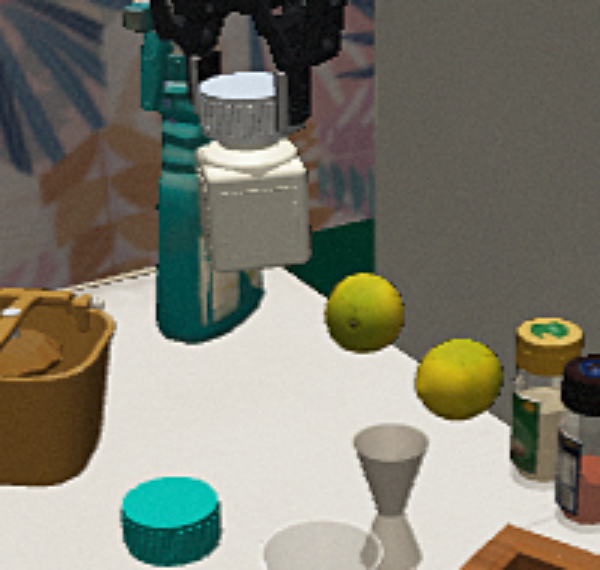

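The jar hangs from the grey cap (cap at 240,105, body at 255,215). Next I'll carry it over the cradle and turn it +42.8°.

```bash
python3 -m jog '[-0.06,0.136,0,0,0,0, -0.11,0.25,0,0,0,0, -0.11,0.25,0,0,0,0, -0.11,0.25,0,0,0,0, -0.11,0.25,0,0,0,0]'
python3 -m jog '[-0.11,0.25,0,0,0,0, -0.11,0.25,0,0,0,0, -0.11,0.25,0,0,0,0, -0.11,0.25,0,0,0,0, -0.082,0.171,0,0,0,0]'
python3 -m jog '[0,0,0,0,0,-0.017, 0,0,0,0,0,-0.017, 0,0,0,0,0,-0.017, 0,0,0,0,0,-0.017, 0,0,0,0,0,-0.017]' 
python3 -m jog '[0,0,0,0,0,-0.017, 0,0,0,0,0,-0.017, 0,0,0,0,0,0, 0,0,0,0,0,0, 0,0,0,0,0,0]'
cat > st.py <<'E'
from h import *
np.set_printoptions(precision=4,suppress=True)
s=arm.sense();M=T(s);d=M[:3,:3].T@(np.array([.4537,-.109,M[2,3]])-M[:3,3]);print(s['clock'],s['tcp_pos'],"yaw",np.degrees(np.arctan2(M[1,0],M[0,0])),"tilt",M[:2,2],"d",d/.12,s['ft_force'],s['ft_torque'],s['q'])
for n in("scene","top","wrist"):
    p=shot(n); w=cloud(p); z0=M[2,3]-.254
    m=(np.hypot(w[...,0]-M[0,3],w[...,1]-M[1,3])<.05)&(w[...,2]>z0-.01)&(w[...,2]<z0+.060)
    P=w[m]; print(n,m.sum(),"zmin",np.percentile(P[:,2],1) if len(P) else "")
    c=P[:,:2]; rng=np.random.default_rng(0)
    for k in range(2):
        if len(c)<60: break
        best=np.zeros(len(c),bool)
        for _ in range(400):
            a,b=c[rng.integers(len(c),size=2)]; t=b-a; L=np.linalg.norm(t)
            if L<.02: continue
            i=abs((c-a)@np.array([-t[1],t[0]])/L)<.0015
            if i.sum()>best.sum(): best=i
        q=P[best]; vx,vy,_,_=cv2.fitLine(q[:,:2].astype(np.float32),cv2.DIST_HUBER,0,.01,.01).ravel()
        nv=np.array([-vy,vx]); e=(q[:,:2]-M[:2,3])@nv
        print(" face",len(q),"yaw90",np.degrees(np.arctan2(vy,vx))%90,"off from tcp",e.mean(),"n",nv,"de/dz deg",np.degrees(np.polyfit(q[:,2],e,1)[0]),"span",np.ptp(q[:,:2]@[vx,vy]))
        c=c[~best];P=P[~best]
E
python3 st.py
```

```text
clock: 5.97
tcp_pos: [0.4482, 0.0431, 0.383]
tool_rot: [0.976, 0.219, -0.001, -0.0]
ft_force: [0.2, -0.8, -4.9]
grip_width: 0.655
grasp_force: 89.0
clock: 6.38
tcp_pos: [0.4517, -0.1115, 0.3831]
tool_rot: [0.976, 0.218, -0.001, -0.0]
ft_force: [1.2, 1.7, -3.7]
grip_width: 0.656
grasp_force: 89.1
clock: 6.8
tcp_pos: [0.4517, -0.1093, 0.3828]
tool_rot: [0.882, 0.471, -0.001, -0.001]
ft_force: [0.8, -1.1, -4.4]
grip_width: 0.658
grasp_force: 89.0
clock: 7.22
tcp_pos: [0.4522, -0.1092, 0.3836]
tool_rot: [0.829, 0.559, -0.0, -0.001]
ft_force: [0.0, -0.6, -3.2]
grip_width: 0.656
grasp_force: 89.0
7.2167 [ 0.4522 -0.1092  0.3836] yaw 67.92103010230319 tilt [-0.0014  0.0004] d [ 0.0066  0.0109 -0.    ] [ 0.0063 -0.5912 -3.1914] [-0.0109  0.0727  0.034 ] [-0.2626  0.218   1.9905  0.      0.9345  0.1227]
scene 2046 zmin 0.12920186101893955
 face 1151 yaw90 24.005196 off from tcp -0.032061124615962514 n [0.9135 0.4068] de/dz deg -0.1175743312679757 span 0.060043075377810895
 face 597 yaw90 23.24795 off from tcp -0.03440314091622306 n [-0.3947  0.9188] de/dz deg 0.9476772091667806 span 0.05563641600835528
top 82 zmin 0.13599760370634462
 face 78 yaw90 22.337622 off from tcp 0.03011978902119659 n [-0.3801  0.925 ] de/dz deg 0.7056386818317651 span 0.03037378938839047
wrist 1877 zmin 0.13882630079295794
 face 1013 yaw90 25.391083 off from tcp 0.030221514850079317 n [0.9034 0.4288] de/dz deg -0.5776882373938408 span 0.05510087176731199
 face 860 yaw90 23.589813 off from tcp 0.027508740672047474 n [-0.4002  0.9164] de/dz deg 0.23977276187159893 span 0.05603418662893472
```

```bash
python3 -m jog '[0.026,0,0.1,0,0,0, 0,0,0.2,0,0,0, 0,0,0.2,0,0,0, 0,0,0.1,0,0,0, 0,0,0,0,0,0]'; python3 st.py
python3 -c "
from h import *
p=shot('scene');c=p['image'][150:330,240:420];cv2.imwrite('pics/s2.png',cv2.resize(c[:,:,::-1],None,fx=3,fy=3))"
```

```text
clock: 7.78
tcp_pos: [0.4527, -0.1061, 0.3099]
tool_rot: [0.829, 0.56, -0.002, -0.002]
ft_force: [-0.9, 0.3, -4.3]
grip_width: 0.657
grasp_force: 89.0
7.7833 [ 0.4527 -0.1061  0.3099] yaw 68.04512556285134 tilt [-0.0049  0.0013] d [-0.0189  0.0166 -0.0001] [-0.885   0.3388 -4.3002] [ 0.026   0.1027 -0.015 ] [-0.2559  0.3413  2.0425 -0.      0.7629  0.1273]
scene 1900 zmin 0.04602928020158232
 face 976 yaw90 24.143822 off from tcp -0.03302382637782626 n [0.9125 0.409 ] de/dz deg 0.04500588372097421 span 0.05962086453458837
 face 516 yaw90 23.311142 off from tcp -0.03388533256262578 n [-0.3957  0.9184] de/dz deg 0.7117234006969194 span 0.056028150790416786
top 233 zmin 0.04627322520335427
 face 54 yaw90 4.0209923 off from tcp 0.03516007990984874 n [-0.0701  0.9975] de/dz deg -0.07447165180212392 span 0.07013493958296774
 face 35 yaw90 5.8621135 off from tcp 0.04079891159373918 n [-0.1021  0.9948] de/dz deg -7.6719740604366455 span 0.05545272156872105
wrist 4909 zmin 0.046090832828555243
 face 952 yaw90 25.009567 off from tcp 0.030949261347151726 n [0.9062 0.4228] de/dz deg 0.17490622803755515 span 0.07957550578166381
 face 793 yaw90 23.185982 off from tcp 0.02694740476859936 n [-0.3937  0.9192] de/dz deg 0.4695591220789257 span 0.08508228945481128
```

View pics/s2.png

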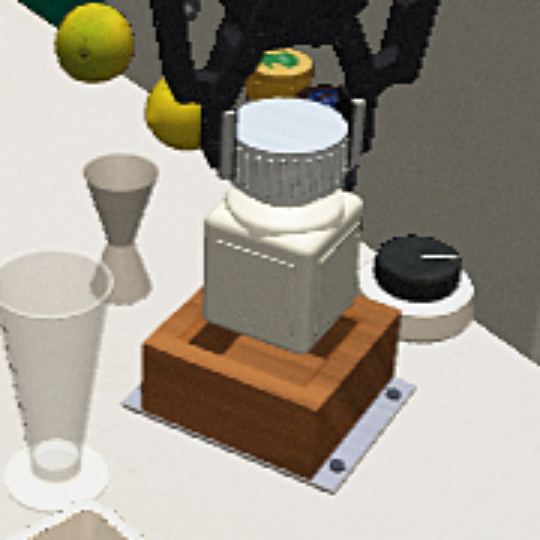

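Jar (body 285,270) hangs upright above the pocket (opening 270,340) and is centred to within about 1 mm. Lowering gently.

```bash
python3 -m jog '[0,0,0.05,0,0,0, 0,0,0.05,0,0,0, 0,0,0.05,0,0,0]'; python3 -m jog '[0,0,0.05,0,0,0, 0,0,0.05,0,0,0, 0,0,0.05,0,0,0, 0,0,0,0,0,0]'
```

```text
clock: 8.23
tcp_pos: [0.4551, -0.1057, 0.2982]
tool_rot: [0.829, 0.559, 0.002, 0.0]
ft_force: [-4.6, 6.4, 31.8]
grip_width: 0.66
grasp_force: 93.0
clock: 8.57
tcp_pos: [0.4553, -0.1055, 0.2815]
tool_rot: [0.829, 0.56, 0.003, 0.002]
ft_force: [-15.9, 17.1, 65.1]
grip_width: 0.654
grasp_force: 86.8
```

```bash
python3 st.py
python3 -c "
from h import *
p=shot('scene');c=p['image'][150:330,240:420];cv2.imwrite('pics/s3.png',cv2.resize(c[:,:,::-1],None,fx=3,fy=3))"
```

```text
8.5667 [ 0.4553 -0.1055  0.2815] yaw 68.09212984074523 tilt [0.0063 0.0006] d [-0.0322 -0.0012 -0.0001] [-15.9253  17.1061  65.1129] [1.9936 1.5737 0.1958] [-0.2537  0.3955  2.0547  0.0034  0.6855  0.1261]
scene 1568 zmin 0.025776975384540074
 face 654 yaw90 23.642944 off from tcp -0.031097813248650664 n [0.9161 0.401 ] de/dz deg 0.1822722310592715 span 0.07653693968008646
 face 342 yaw90 22.14944 off from tcp -0.035550999881951366 n [-0.377   0.9262] de/dz deg 2.2345474111246553 span 0.06680260786385422
top 189 zmin 0.027371533355430855
 face 42 yaw90 84.66647 off from tcp 0.03763291186155253 n [0.093  0.9957] de/dz deg -0.1855385776326524 span 0.0650157397375396
 face 37 yaw90 81.01398 off from tcp 0.04153337959028637 n [0.1562 0.9877] de/dz deg 0.8389045591362114 span 0.05369735081109883
wrist 5783 zmin 0.028850767941484102
 face 842 yaw90 23.10997 off from tcp 0.03199697680379692 n [0.9198 0.3925] de/dz deg -0.9977916931796623 span 0.07760366761018192
 face 511 yaw90 31.741304 off from tcp 0.035779162649224455 n [-0.5261  0.8504] de/dz deg 9.233977369053298 span 0.07194102023726784
```

View pics/s3.png

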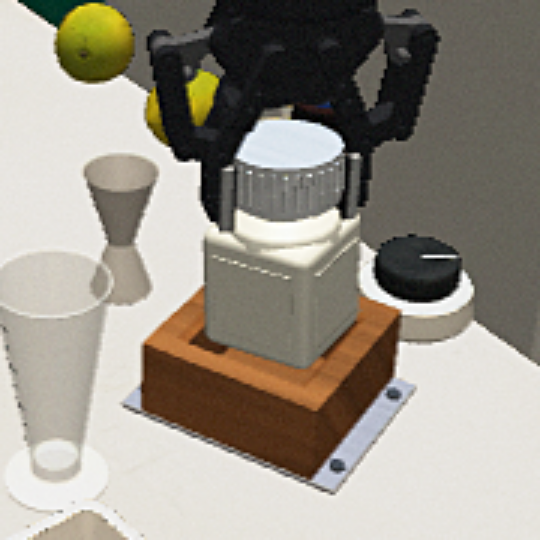

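The jar caught on the rim towards −n2: it has tilted about 2° (gap visible at 205,345), and the pocket's push on it points the same way. I'll back off and re-measure the grip and the pocket.

```bash
python3 -m jog '[0,0,-0.1,0,0,0, 0,0,-0.2,0,0,0, 0,0,-0.2,0,0,0, 0,0,-0.1,0,0,0, 0,0,0,0,0,0]'; python3 st.py
python3 - <<'E'
from h import *
np.set_printoptions(precision=4,suppress=True)
M=T(arm.sense())
for n in("scene","wrist","top"):
    p=shot(n);w=cloud(p)
    hyp=np.hypot(w[...,0]-M[0,3],w[...,1]-M[1,3]); m=(hyp<.036)&(w[...,2]>M[2,3]-.16)&(w[...,2]<M[2,3]-.125)
    for b in viewer.boxes_of(p,"cap")[:2]: print(n,"cap",round(b["score"],2),np.round(b["box"]))
    P=w[m]
    if len(P)>50:
        A=np.c_[P[:,:2]-M[:2,3],np.ones(len(P))]
        for _ in range(8):
            k=np.linalg.lstsq(A,P[:,2],rcond=None)[0]; r=P[:,2]-A@k; g=abs(r)<max(.001,np.median(abs(r))); A,P=(A[g],P[g]) if g.sum()>100 else (A,P)
        print(n,len(P),"captop rel tcp z",k[2]-M[2,3],"slope deg",np.degrees(k[:2]),"mean",P.mean(0)-M[:3,3])
    # block
    b=(abs(w[...,2]-.048)<.005)&(np.hypot(w[...,0]-.4537,w[...,1]+.109)<.08)
    if b.sum()>50:
        Q=w[b][:,:2]; a=np.radians(24.3); U=Q@np.array([[np.cos(a),-np.sin(a)],[np.sin(a),np.cos(a)]])
        t=np.array([.4537,-.109])@np.array([[np.cos(a),-np.sin(a)],[np.sin(a),np.cos(a)]])
        V=(U-t)*1000; h=lambda v:[np.percentile(v,.7),np.percentile(v,99.3)]
        s1=V[abs(V[:,1])<40][:,0]; s2=V[abs(V[:,0])<40][:,1]
        print(n,"block n1 extents",h(s1),"n2",h(s2))
        i1=V[abs(V[:,1])<15][:,0]; i2=V[abs(V[:,0])<15][:,1]
        print("  inner edges n1",np.max(i1[i1<0],initial=-99),np.min(i1[i1>0],initial=99),"n2",np.max(i2[i2<0],initial=-99),np.min(i2[i2>0],initial=99))
E
```

```text
clock: 9.18
tcp_pos: [0.4547, -0.1067, 0.3509]
tool_rot: [0.829, 0.56, 0.002, 0.002]
ft_force: [0.9, -0.4, -4.4]
grip_width: 0.656
grasp_force: 91.0
9.1833 [ 0.4547 -0.1067  0.3509] yaw 68.09563657607892 tilt [ 0.0057 -0.0015] d [-0.0211 -0.0004 -0.    ] [ 0.8965 -0.4015 -4.3971] [-0.0013 -0.0256 -0.0452] [-0.2559  0.2712  2.0147 -0.      0.8498  0.1264]
scene 1355 zmin 0.11436612945991922
 face 755 yaw90 22.432854 off from tcp -0.03169323903701972 n [0.9243 0.3816] de/dz deg 0.25098274146849486 span 0.05993198089827151
 face 408 yaw90 21.680294 off from tcp -0.03531415846408602 n [-0.3694  0.9293] de/dz deg 2.1303042689803213 span 0.056199322800052964
top 23 zmin 0.12143773901886858
wrist 751 zmin 0.11693765164403797
 face 397 yaw90 23.808426 off from tcp 0.029086875581851267 n [0.9149 0.4037] de/dz deg 2.057826344844677 span 0.05298098687661923
 face 327 yaw90 21.18257 off from tcp 0.02869292967296499 n [-0.3613  0.9324] de/dz deg 3.4085468528855936 span 0.049804494428817125
scene cap 0.77 [317. 152. 357. 184.]
scene cap 0.66 [193. 218. 226. 250.]
scene 115 captop rel tcp z -0.1346
[... 279 characters left out ...]
7961 n2 -33.97717842727466 33.0595881650933
wrist cap 0.65 [ 4.  0. 93. 44.]
wrist cap 0.55 [194. 218. 360. 368.]
wrist 8260 captop rel tcp z -0.12831517319260632 slope deg [-1.7126 -5.8423] mean [-0.0001 -0.0006 -0.1282]
wrist block n1 extents [np.float64(-48.611400630322684), np.float64(50.09696910185462)] n2 [np.float64(-49.22794988182361), np.float64(49.77430700111928)]
  inner edges n1 -99.0 33.5194905483206 n2 -99.0 33.13600072077227
top cap 0.97 [210. 269. 241. 296.]
top block n1 extents [np.float64(-14.132518309231845), np.float64(50.01756752096741)] n2 [np.float64(16.842697376750614), np.float64(52.79939465995129)]
  inner edges n1 -99.0 39.52945112528372 n2 -99.0 35.688903395592945
```

```bash
python3 -m jog '[0,0,-0.17,0,0,0, 0.15,-0.06,0,0,0,0, 0.25,-0.107,0,0,0,0, 0.27,-0.12,0,0,0,0, 0.27,-0.12,0,0,0,0]'
python3 -m jog '[0.27,-0.12,0,0,0,0, 0.25,-0.107,0,0,0,0, 0.2,-0.09,0,0,0,0, 0.077,-0.03,0,0,0,0, 0,0,0.2,0.0,0,0]'
python3 -m jog '[0,0,0.25,0,0,0, 0,0,0.25,0,0,0, 0,0,0.2,0,0,0, 0,0,0.1,0,0,0, 0,0,0,0,0,0]'
python3 st.py | head -7
```

```text
clock: 10.05
tcp_pos: [0.4503, 0.0174, 0.3685]
tool_rot: [0.829, 0.559, -0.0, -0.0]
ft_force: [0.6, -0.2, -4.0]
grip_width: 0.653
grasp_force: 91.6
clock: 10.47
tcp_pos: [0.4493, 0.1232, 0.3476]
tool_rot: [0.828, 0.561, 0.004, 0.001]
ft_force: [2.7, -0.3, -4.6]
grip_width: 0.652
grasp_force: 91.4
clock: 10.88
tcp_pos: [0.4466, 0.1201, 0.246]
tool_rot: [0.829, 0.56, -0.003, -0.001]
ft_force: [-0.6, 0.1, -4.6]
grip_width: 0.653
grasp_force: 91.5
10.8833 [0.4466 0.1201 0.246 ] yaw 68.0888219143191 tilt [-0.0057 -0.0015] d [-1.749   0.7677  0.0025] [-0.6431  0.071  -4.5697] [-0.0102  0.0295  0.0301] [ 0.237   0.462   2.0747 -0.0002  0.6108  0.6196]
scene 1126 zmin -0.004085503990070155
 face 398 yaw90 20.606491 off from tcp -0.0338319130520259 n [0.936  0.3519] de/dz deg 0.5041011468698788 span 0.06826444196516974
 face 205 yaw90 22.907532 off from tcp -0.033911112419255415 n [-0.3892  0.9211] de/dz deg 0.36793117040215784 span 0.05890045669518956
top 0 zmin 
wrist 6570 zmin -0.0012345092408210525
 face 843 yaw90 22.676132 off from tcp 0.030366167096948546 n [0.9227 0.3855] de/dz deg 0.806394902792804 span 0.08093072539001361
```

```bash
python3 -m jog '[0,0,0.03,0,0,0, 0,0,0.02,0,0,0, 0,0,0,0,0,0]'
python3 -m jog '[0,0,0.02,0,0,0, 0,0,0,0,0,0]'
```

```text
clock: 11.28
tcp_pos: [0.4477, 0.1207, 0.2431]
tool_rot: [0.829, 0.56, 0.0, 0.0]
ft_force: [0.4, 0.3, -4.6]
grip_width: 0.655
grasp_force: 91.5
clock: 11.45
tcp_pos: [0.4476, 0.1207, 0.2404]
tool_rot: [0.829, 0.56, 0.0, 0.0]
ft_force: [0.8, -0.8, -3.2]
grip_width: 0.655
grasp_force: 91.6
```

```bash
python3 -m jog '[0,0,0.01,0,0,0, 0,0,0,0,0,0]'
python3 -m jog '[0,0,0,0,0,0, 0,0,0,0,0,0, 0,0,0,0,0,0, 0,0,0,0,0,0]' 1
python3 -m jog '[0,0,-0.2,0,0,0, 0,0,-0.3,0,0,0, 0,0,-0.3,0,0,0, 0,0,-0.3,0,0,0, 0,0,0,0,0,0]'
cat > m.py <<'E'
from h import *
np.set_printoptions(precision=4,suppress=True)
M=T(arm.sense()); ce=M[:2,3].copy()
for n in("scene","wrist","top"):
    p=shot(n);w=cloud(p); m=(np.hypot(w[...,0]-ce[0],w[...,1]-ce[1])<.05)&(w[...,2]>.1)&(w[...,2]<.13); P=w[m]
    if len(P)<50: print(n,"none");continue
    A=np.c_[P[:,:2]-ce,np.ones(len(P))];k=np.linalg.lstsq(A,P[:,2],rcond=None)[0]
    print(n,len(P),"z",np.median(P[:,2]),"slope",np.degrees(k[:2]),"circ",cv2.minEnclosingCircle((P[:,:2]*1000).astype(np.float32)))
print(M[:3,3],np.degrees(np.arctan2(M[1,0],M[0,0])))
E
python3 m.py
python3 - <<'E'
from h import *
p=shot("scene");w=cloud(p)
c=np.array([.449,.119])
m=(np.hypot(w[...,0]-c[0],w[...,1]-c[1])<.05)&(w[...,2]>.012)&(w[...,2]<.062);P=w[m];q=P[:,:2]
print(cv2.minAreaRect((q*1000).astype(np.float32)))
for k in range(2):
    best=np.zeros(len(q),bool);rng=np.random.default_rng(0)
    for _ in range(400):
        a,b=q[rng.integers(len(q),size=2)];t=b-a;L=np.linalg.norm(t)
        if L<.02: continue
        i=abs((q-a)@np.array([-t[1],t[0]])/L)<.0015
        if i.sum()>best.sum():best=i
    f=q[best];vx,vy,x,y=cv2.fitLine(f.astype(np.float32),cv2.DIST_HUBER,0,.01,.01).ravel();n=np.array([-vy,vx]);e=f@n
    print(best.sum(),np.degrees(np.arctan2(vy,vx))%90,n,e.mean()+.031,"tilt",np.degrees(np.polyfit(P[best][:,2],e,1)[0]));q=q[~best];P=P[~best]
cv2.imwrite('pics/s4.png',cv2.resize(p['image'][130:300,180:400][:,:,::-1],None,fx=3,fy=3))
E
```

```text
clock: 11.62
tcp_pos: [0.4473, 0.1205, 0.2393]
tool_rot: [0.828, 0.56, -0.0, -0.0]
ft_force: [-3.7, -2.4, 3.6]
grip_width: 0.652
grasp_force: 93.8
clock: 11.95
tcp_pos: [0.4478, 0.1208, 0.2393]
tool_rot: [0.829, 0.56, 0.0, 0.0]
ft_force: [-0.9, -0.5, -0.7]
grip_width: 0.998
grasp_force: 0.0
clock: 12.37
tcp_pos: [0.4496, 0.1213, 0.3773]
tool_rot: [0.829, 0.56, 0.005, 0.002]
ft_force: [0.9, 0.1, 0.5]
grip_width: 1.001
grasp_force: 0.0
scene 449 z 0.10650258334349633 slope [1.3475 2.3669] circ ((448.3369445800781, 113.84577941894531), 31.15896987915039)
wrist 4617 z 0.10926755873481928 slope [-0.382  -0.9895] circ ((448.0995788574219, 115.61251831054688), 29.576345443725586)
top none
[0.4496 0.1213 0.3773] 68.0980221044681
((437.29443359375, 96.19859313964844), (42.66585922241211, 80.83979034423828), 62.82720184326172)
452 21.016968 [0.93347424 0.35864452] 0.4594528125080334 tilt 0.6106208123495313
251 20.871664 [-0.35627598  0.93438077] -0.05167966804116625 tilt 0.6036229108698027
```

View pics/s4.png

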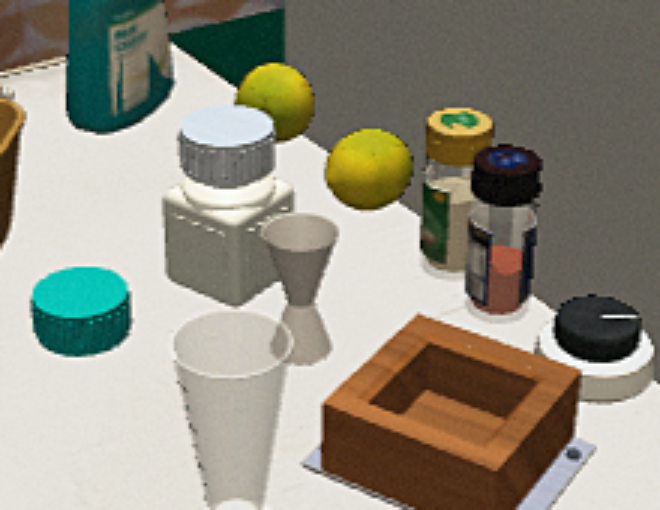

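The jar stands upright again (cap 227,130), and the jigger and decoy are undisturbed. I'll regrip it on axis with more force.

```bash
python3 -m jog '[-0.039,0.018,0.15,0,0,0, 0,0,0.25,0,0,0, 0,0,0.25,0,0,0, 0,0,0.2,0,0,0, 0,0,0.12,0,0,0]'
python3 -m jog '[0,0,0,0,0,0, 0,0,0,0,0,0, 0,0,0,0,0,0]'
python3 -m jog '[0,0,0,0,0,0, 0,0,0,0,0,0, 0,0,0,0,0,0, 0,0,0,0,0,0, 0,0,0,0,0,0]' 0 110
python3 -m jog '[0,0,0,0,0,0, 0,0,-0.1,0,0,0, 0,0,-0.25,0,0,0, 0,0,-0.3,0,0,0, 0,0,-0.3,0,0,0]'
python3 -m jog '[0,0,-0.1,0,0,0, -0.15,0.06,0,0,0,0, -0.25,0.1,0,0,0,0, -0.27,0.12,0,0,0,0, -0.27,0.12,0,0,0,0]'
python3 -m jog '[-0.27,0.12,0,0,0,0, -0.25,0.1,0,0,0,0, -0.2,0.08,0,0,0,-0.005, -0.077,0.03,0,0,0,-0.004, 0,0,0,0,0,0]'
python3 -m jog '[0,0,0,0,0,0, 0,0,0,0,0,0]'
python3 st.py
```

```text
clock: 12.98
tcp_pos: [0.4461, 0.1151, 0.2508]
tool_rot: [0.829, 0.56, -0.003, -0.001]
ft_force: [-0.5, 0.2, 0.4]
grip_width: 1.004
grasp_force: 0.0
clock: 13.23
tcp_pos: [0.4478, 0.1156, 0.2546]
tool_rot: [0.829, 0.56, -0.0, -0.0]
ft_force: [-0.3, -0.3, -0.0]
grip_width: 1.003
grasp_force: 0.0
clock: 13.65
tcp_pos: [0.4479, 0.1157, 0.2562]
tool_rot: [0.829, 0.56, 0.001, 0.0]
ft_force: [-4.2, 0.3, 12.3]
grip_width: 0.644
grasp_force: 113.3
clock: 14.07
tcp_pos: [0.447, 0.1154, 0.3697]
tool_rot: [0.829, 0.56, -0.001, -0.0]
ft_force: [0.5, -0.3, -4.4]
grip_width: 0.641
grasp_force: 120.5
clock: 14.48
tcp_pos: [0.4495, -0.008, 0.3811]
tool_rot: [0.828, 0.561, 0.0, 0.0]
ft_force: [1.1, 0.7, -4.3]
grip_width: 0.638
grasp_force: 120.6
clock: 14.9
tcp_pos: [0.4512, -0.1125, 0.3809]
tool_rot: [0.813, 0.582, -0.0, 0.0]
ft_force: [-0.9, 0.5, -3.5]
grip_width: 0.641
grasp_force: 120.6
clock: 15.07
tcp_pos: [0.4512, -0.1099, 0.3807]
tool_rot: [0.813, 0.583, -0.0, -0.0]
ft_force: [-0.3, 1.2, -4.3]
grip_width: 0.64
grasp_force: 120.6
15.0667 [ 0.4512 -0.1099  0.3807] yaw 71.30183314997245 tilt [-0
[... 217 characters left out ...]
cp -0.0312514306223989 n [0.9149 0.4037] de/dz deg 0.04115590166019133 span 0.05867212223034968
 face 617 yaw90 22.901958 off from tcp -0.03177555349315458 n [-0.3892  0.9212] de/dz deg 0.49161781706031465 span 0.05601280476805537
top 114 zmin 0.12937702200136508
 face 107 yaw90 22.06771 off from tcp 0.03274984673387687 n [-0.3757  0.9267] de/dz deg -0.2925310191191504 span 0.03792338086984709
wrist 2232 zmin 0.1346785903014664
 face 1175 yaw90 23.121696 off from tcp 0.030060678999278816 n [-0.3927  0.9197] de/dz deg -0.842069094580795 span 0.054906024621713734
 face 998 yaw90 24.506721 off from tcp 0.030991552932645362 n [0.9099 0.4148] de/dz deg -1.252300881577322 span 0.055949186722200894
```

```bash
python3 -m jog '[0.025,0.008,0.1,0,0,-0.002, 0,0,0.2,0,0,0, 0,0,0.2,0,0,0, 0,0,0.1,0,0,0, 0,0,0,0,0,0]'
python3 -m jog '[0,0,0,0,0,0]'
python3 -m jog '[0,0,0.03,0,0,0, 0,0,0.03,0,0,0, 0,0,0,0,0,0]'
python3 -m jog '[0,0,0.03,0,0,0, 0,0,0,0,0,0]'
```

```text
clock: 15.63
tcp_pos: [0.4525, -0.1069, 0.3064]
tool_rot: [0.808, 0.589, -0.002, -0.002]
ft_force: [0.1, 0.1, -4.2]
grip_width: 0.642
grasp_force: 120.5
clock: 15.72
tcp_pos: [0.4535, -0.1074, 0.3084]
tool_rot: [0.808, 0.589, -0.0, -0.001]
ft_force: [0.4, 0.2, -3.8]
grip_width: 0.638
grasp_force: 120.5
clock: 15.97
tcp_pos: [0.4537, -0.1079, 0.3018]
tool_rot: [0.809, 0.588, 0.0, 0.0]
ft_force: [-0.9, -0.5, -3.6]
grip_width: 0.64
grasp_force: 120.5
clock: 16.13
tcp_pos: [0.4535, -0.108, 0.2978]
tool_rot: [0.809, 0.588, 0.0, 0.0]
ft_force: [-0.2, -0.3, -4.0]
grip_width: 0.64
grasp_force: 120.5
```

```bash
python3 -m jog '[0,0,0.04,0,0,0, 0,0,0.04,0,0,0, 0,0,0,0,0,0]'
python3 -m jog '[0,0,0.04,0,0,0, 0,0,0.04,0,0,0, 0,0,0,0,0,0]'
```

```text
clock: 16.38
tcp_pos: [0.4532, -0.1079, 0.2874]
tool_rot: [0.809, 0.588, -0.0, -0.001]
ft_force: [0.0, 1.1, -3.9]
grip_width: 0.641
grasp_force: 120.6
clock: 16.63
tcp_pos: [0.4532, -0.1079, 0.2778]
tool_rot: [0.809, 0.588, -0.0, -0.001]
ft_force: [-1.0, -0.1, -4.6]
grip_width: 0.643
grasp_force: 120.6
```

Sliding in freely. It has about 10 mm left to go.

```bash
python3 -m jog '[0,0,0.04,0,0,0, 0,0,0.02,0,0,0, 0,0,0,0,0,0]'
python3 -m jog '[0,0,0.015,0,0,0, 0,0,0,0,0,0]'
python3 -m jog '[0,0,0.01,0,0,0, 0,0,0,0,0,0]'
```

```text
clock: 16.88
tcp_pos: [0.4533, -0.1079, 0.2709]
tool_rot: [0.809, 0.588, -0.0, -0.0]
ft_force: [-0.1, -0.1, -5.0]
grip_width: 0.638
grasp_force: 120.6
clock: 17.05
tcp_pos: [0.4536, -0.108, 0.2696]
tool_rot: [0.809, 0.588, 0.0, 0.0]
ft_force: [-1.0, -0.1, -3.9]
grip_width: 0.643
grasp_force: 120.7
clock: 17.22
tcp_pos: [0.4537, -0.108, 0.2687]
tool_rot: [0.809, 0.588, 0.0, 0.0]
ft_force: [-0.5, -0.6, -1.1]
grip_width: 0.643
grasp_force: 120.8
```

```bash
python3 -m jog '[0,0,0.008,0,0,0, 0,0,0,0,0,0]'
python3 -m jog '[0,0,0,0,0,-0.013, 0,0,0,0,0,-0.013, 0,0,0,0,0,-0.013, 0,0,0,0,0,-0.013, 0,0,0,0,0,0]'
python3 -c "
from h import *
print(arm.sense()['ft_torque'])
p=shot('scene');c=p['image'][150:330,240:420];cv2.imwrite('pics/s5.png',cv2.resize(c[:,:,::-1],None,fx=3,fy=3))"
```

```text
clock: 17.38
tcp_pos: [0.4538, -0.1081, 0.2683]
tool_rot: [0.809, 0.588, 0.0, 0.0]
ft_force: [-1.8, -0.2, 7.0]
grip_width: 0.642
grasp_force: 122.1
clock: 17.8
tcp_pos: [0.4538, -0.1079, 0.2683]
tool_rot: [0.701, 0.713, 0.0, 0.0]
ft_force: [-0.4, 2.1, 6.0]
grip_width: 0.64
grasp_force: 121.6
[ 0.31779104  0.21086119 -0.19244186]
```

View pics/s5.png

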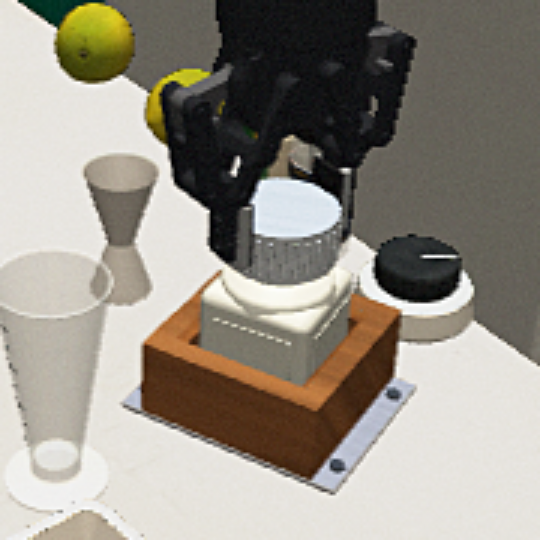

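The jar is seated (body 275,335, shoulder just above the block) and not turning with the cap. I'll continue the turn.

```bash
python3 -m jog '[0,0,0,0,0,-0.013, 0,0,0,0,0,-0.013, 0,0,0,0,0,-0.013, 0,0,0,0,0,-0.013, 0,0,0,0,0,-0.013]'
python3 -m jog '[0,0,0,0,0,-0.013, 0,0,0,0,0,-0.013, 0,0,0,0,0,-0.013, 0,0,0,0,0,-0.013, 0,0,0,0,0,-0.009]'
python3 -m jog '[0,0,0,0,0,0]'
python3 st.py
```

```text
clock: 18.27
tcp_pos: [0.4536, -0.1077, 0.2683]
tool_rot: [0.542, 0.84, 0.0, 0.0]
ft_force: [-2.4, 3.0, 7.2]
grip_width: 0.646
grasp_force: 121.6
clock: 18.68
tcp_pos: [0.4534, -0.1076, 0.2683]
tool_rot: [0.372, 0.928, 0.0, -0.0]
ft_force: [-3.7, 4.2, 9.7]
grip_width: 0.635
grasp_force: 121.6
clock: 18.77
tcp_pos: [0.4534, -0.1076, 0.2683]
tool_rot: [0.373, 0.928, 0.0, -0.0]
ft_force: [-3.2, 3.8, 9.8]
grip_width: 0.642
grasp_force: 121.9
18.7667 [ 0.4534 -0.1076  0.2683] yaw 136.25869120452228 tilt [-0.0001  0.0009] d [-0.01   -0.0065 -0.    ] [-3.2076  3.7809  9.7946] [ 0.6817  0.5299 -0.1683] [-0.2588  0.4203  2.0612  0.0013  0.6604 -1.0672]
scene 1585 zmin 0.009297371934432235
 face 525 yaw90 28.334076 off from tcp -0.03163278909676382 n [0.8802 0.4746] de/dz deg 0.8337544635315223 span 0.07468534844735736
 face 274 yaw90 27.147635 off from tcp -0.03279300546868096 n [-0.4563  0.8898] de/dz deg 1.5087829274336777 span 0.06663358973250444
top 204 zmin 0.014570908969949526
 face 50 yaw90 1.380118 off from tcp 0.037544164497586144 n [-0.0241  0.9997] de/dz deg -0.41034234251765284 span 0.06385633985310951
 face 39 yaw90 72.22648 off from tcp 0.039614931699040117 n [0.3053 0.9523] de/dz deg 0.5532565482756552 span 0.059141519085975314
wrist 7948 zmin 0.013920011295583772
 face 1898 yaw90 27.076944 off from tcp 0.029196929932187966 n [-0.4552  0.8904] de/dz deg -0.3820524038224106 span 0.08251854643102141
 face 572 yaw90 27.343113 off from tcp 0.03734854814721206 n [-0.4593  0.8883] de/dz deg 16.518509348524887 span 0.06884151916092046
```

```bash
python3 -m jog '[0,0,-0.02,0,0,0, 0,0,-0.02,0,0,0, 0,0,-0.03,0,0,0, 0,0,0,0,0,0]'; python3 st.py | sed -n 1,4p
```

```text
clock: 19.25
tcp_pos: [0.4539, -0.1082, 0.2767]
tool_rot: [0.373, 0.928, 0.0, 0.001]
ft_force: [0.1, -0.4, -0.2]
grip_width: 0.645
grasp_force: 120.9
19.25 [ 0.4539 -0.1082  0.2767] yaw 136.14225827741572 tilt [ 0.0013 -0.0005] d [-0.0038 -0.0061  0.    ] [ 0.0709 -0.3626 -0.1806] [ 0.0258  0.0448 -0.0285] [-0.2594  0.4044  2.0571 -0.0002  0.6787 -1.0646]
scene 1975 zmin 0.020079346820490396
 face 555 yaw90 29.265656 off from tcp -0.03112943045504793 n [0.8724 0.4889] de/dz deg 1.0977246621416228 span 0.0771326504779315
 face 278 yaw90 27.351002 off from tcp -0.031333393590224905 n [-0.4594  0.8882] de/dz deg 1.6399595547894772 span 0.06512633266563667
```

The wrist carries almost no load, so the cap is free of the lugs. Lifting to about 15 mm above the mouth.

```bash
python3 -m jog '[0,0,-0.05,0,0,0, 0,0,-0.05,0,0,0, 0,0,-0.07,0,0,0, 0,0,-0.07,0,0,0, 0,0,0,0,0,0]'; python3 -m jog '[0,0,0,0,0,0, 0,0,0,0,0,0, 0,0,0,0,0,0]'
python3 - <<'E'
from h import *
np.set_printoptions(precision=4,suppress=True)
s=arm.sense();M=T(s);print(M[:3,3],M[:2,2])
p=shot('wrist');w=cloud(p);m=(np.hypot(w[...,0]-M[0,3],w[...,1]-M[1,3])<.025)&(w[...,2]>M[2,3]-.16)&(w[...,2]<M[2,3]-.12);P=w[m]
A=np.c_[P[:,:2]-M[:2,3],np.ones(len(P))];k=np.linalg.lstsq(A,P[:,2],rcond=None)[0];print("captop z",k[2],"slope",np.degrees(k[:2]))
p=shot('scene');w=cloud(p);m=(np.hypot(w[...,0]-.4537,w[...,1]+.109)<.045)&(w[...,2]>.055)&(w[...,2]<.2)
Q=w[m][:,2]*1000;print(np.histogram(Q,bins=range(55,185,5)))
c=p['image'][130:330,240:440];cv2.imwrite('pics/s6.png',cv2.resize(c[:,:,::-1],None,fx=3,fy=3))
E
```

```text
clock: 19.82
tcp_pos: [0.4542, -0.1082, 0.3067]
tool_rot: [0.373, 0.928, 0.0, 0.002]
ft_force: [0.5, 0.2, -0.1]
grip_width: 0.638
grasp_force: 121.0
clock: 20.07
tcp_pos: [0.4533, -0.1079, 0.3046]
tool_rot: [0.373, 0.928, -0.0, -0.0]
ft_force: [-0.6, 0.9, -1.1]
grip_width: 0.644
grasp_force: 121.0
[ 0.4533 -0.1079  0.3046] [-0.0003  0.0001]
captop z 0.1575809767055372 slope [ 0.2168 -0.1935]
(array([123, 151, 136, 223, 232, 261,  64,  74,  52, 121, 151,  61,   0,
         0,  56,  72, 103, 112, 125, 243, 200,  54,  34,   4,   6]), array([ 55,  60,  65,  70,  75,  80,  85,  90,  95, 100, 105, 110, 115,
       120, 125, 130, 135, 140, 145, 150, 155, 160, 165, 170, 175, 180]))
```

View pics/s6.png

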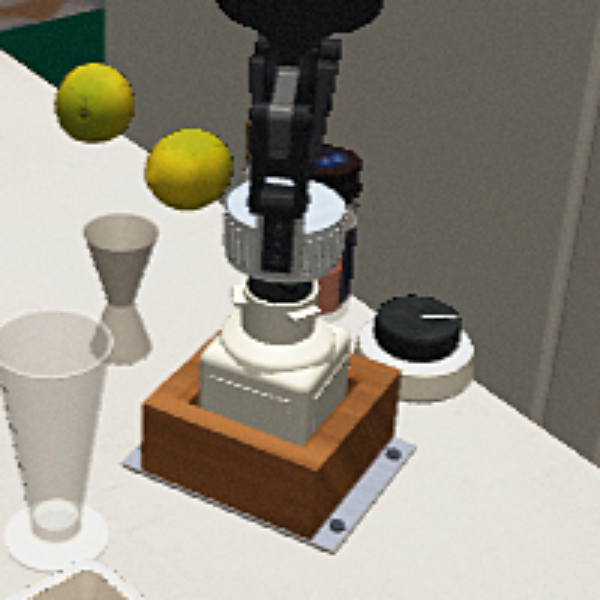

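The cap (285,230) is level, with its rim about 14 mm above the black seal (282,290). The jar is still down in its pocket and the bystanders haven't moved, so I'm handing in.

```bash
python3 -c "
from plant import arm
print(arm.sign_off())"
```

```text
the job is handed in; nothing more can be done
None
```

The jar is seated in the cradle pocket and the cap is unscrewed about 61°, held level about 14 mm above the jar's mouth; the first try at the pocket caught on the rim, so I set the jar down, regripped and seated it, and handed the job in at about 20 s.

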